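# Clamp a mixing can: pull the lock plunger and index the jaw

### The arm

A 6-joint arm with a two-finger parallel gripper is mounted at the origin on the work surface. World frame = base frame: x ahead of the robot, y to its left, z up, the work surface at z = 0. Lengths are in m, angles in rad, forces in N, time in s.
With the tool pointing down it reaches from about 0.275 to 0.75 m from the base axis. Payload 10.2 kg.
Tool frame: the origin (TCP) lies at the centre of the arm's flange, where the gripper is bolted on; the fingertips stand r.tcp_to_tips ahead of it and the grasp point (between the pads) lies 147 mm ahead of it (r.tcp_to_tips is the distance from the TCP to the fingertips, in m); z points along the fingers, y is the line along which they close (so a half turn about z gives the same grasp; the last joint's range is limited). The gripper opens to 88 mm and grips with 3 to 60 N. Pads are 18 mm wide; open, the fingers measure 123 mm over their backs; the gripper's body (75 mm by 187 mm) begins 45 mm behind the grasp point.
Start: joints at [-1.414, 0.313, 1.498, -0, 1.331, -0.223], TCP at [0.195, -0.488, 0.405] pointing down, gripper open.
Joint ranges: [-2.94, 2.94], [-0.97, 2.17], [0.19, 2.56], [-1.23, 4.37], [0.02, 3.11], [-2.88, 2.88]. Speed limits (rad/s): [2.39, 2.39, 3.01, 3.14, 3.14, 3.14].

### API

Orientations are given as a unit quaternion [w, x, y, z].
In Python, from workcell import r, eyes, models gives the robot as it stands.
- The arm moves only by the tool step_arm, never from a script. Its argument "deltas" is a list of rows, each a list of 2 entries, a list of its own where there are three numbers: the shift along the tool's x, y, z in cm, then the turn, a rotation vector about the tool's x, y, z in rad. In form: [[[tx, ty, tz], [rx, ry, rz]], ...]. A call has 1 to 5 rows; each row shifts and turns the commanded pose from where the row before left it, along the tool's axes as they then stand; what a row does not reach is not made up. A row lasts 1/8 s, in which the tool goes at most 62.5 mm and 10.7 degrees, less where a joint would pass 70% of its speed; a pose out of reach is approached as far as the arm can. A call is refused whole if a number of a shift passes 6.25 or a number of a turn 0.188, either way. A call with a gripper value outside its range is refused whole. "hand" is the closure in counts, from 0 (fully open) to 255 (shut), set as the call begins (left out, the last holds). The fingers move at their own pace and stop on an object; "squeeze" is the grip in N (left out, the last holds). Time passes only in rows, so rows that do not move let the fingers close. It gives the time, the measured TCP pose, the force, the opening and the grip force at its end, in the units of the state.
- r.read_state(): the state, without advancing time (a new reading comes with each control period).
- eyes.read_camera(name): name is "side" or "top" or "wrist"; returns a dict with "image" (400x640x3 uint8, red, green, blue), "intrinsics" (3x3 intrinsics, pixels), "R" (3x3) and "t" (3): a world point X has camera coordinates R X + t. Camera axes: x right, y down, z forward; pixel columns grow to the right and rows downward; lengths in m; the calibration is good to about 2 mm. A picture is of the moment at which its call begins. There is no depth.
- r.hand_in(): hands the job in; it is judged then, once.
Trained networks look in a picture, given as the dict that the camera call returned (one of the last four; its "shot" number tells which), for a name from the list of things; names that differ only in an ending like _2 or _b are one class to them, and where a whole thing is asked for, a point or a joint stands for the part that bears it (a point fixed in the world has none). Each returns a list of dicts, best first, with "conf" (0 to 1); they miss things now and then, are a little off and sometimes report something else, mostly with a low value. They report only what shows in the picture. A call takes as long as a camera call. They do not tell look-alikes from the thing itself.
- models.outline_of(query, picture): "pixels" (400x640 bool, what is visible of it) and "box" ([left, top, right, bottom] in pixels, round what is visible of it).
- models.mark_of(query, picture): "pixel" ([column, row] in pixels: a listed point, or the origin of a listed thing).
The state is a dict: "time": time; "qpos": joint angles; "qvel": joint speeds; "tau": joint torques, N m; "tool_pos": TCP position; "orientation": TCP orientation; "ft_force": force on the tool from outside, world axes, zero at the start; "torque": the same for the moment, N m; "width": finger opening in m; "gripper_force": force on a finger pad.
Only numpy, scipy, OpenCV 4.12 (cv2) and the standard library are available. Lean on these libraries where they do the work, as an engineer would, in place of code of your own. Each camera call takes 0.05 s, during which the arm holds its last target. There are 200 camera calls.

### The job

Clamp the orange mixing can ready for the mixer: lift it up and off the rack's bar, stand it upright on the can clamp between the two V jaws and let go of it. Then pull up the red knob of the lock plunger, slide the jaw one hole towards the can so that the two jaws close round it, and let the pin drop fully home in that next hole. Finish still gripping the red knob with the pin held fully home, do not let the can fall on the way, and leave everything else where it is.

Things in the scene. Friction and masses are not known exactly. Their poses are not given: they have to be found in the camera images.
- can: Orange plastic open can, outer diameter 66 mm, 95 mm tall, wall 3 mm, about 0.2 kg. Origin: centre of its underside, z up. A steel hook lug at its +x side reaches 48 mm from the axis, from 3 to 28 mm below the rim. It hangs upright by this lug over the rack's upper bar, on the bar's -x side, rim 150 mm above the table: raise it 30 mm or more before moving it away. Either place on the rack.
- white_can: The same can in white plastic, hanging on the same rack 130 mm beside the orange one. Not to be disturbed. Origin: centre of its underside.
- rack: Yellow hanging rack, fixed: base 120 x 300 x 10 mm, end posts to 160 mm, two round bars (diameter 8 mm) along its y, the upper at 140 mm height, the lower rest bar at 80 mm. Origin: on the table below the middle of the upper bar; z up. The cans hang at y = +65 and -65 mm with their axes at x = -41 mm, their own axes parallel to the rack's.
- cradle: Can clamp, fixed: blue bed 130 (its x) by 296 mm (its y), top 28 mm above the table. Origin: on the table under the bed's centre; z up. A ladder rail, slots every 30 mm, runs along y. Fixed 90-degree V jaw at the +y end, sliding V jaw facing it; both 74 mm high above the table, reaching 41 mm either side of x = 0. With the jaw as it starts, a can fits with its axis at x = 0, y = 27 to 60 mm.
- seat (a point): Point on the bed's top (28 mm above the table) at the cradle's x = 0, y = +60 mm: where the centre of the can's underside is when it stands against the fixed V. Axes as the cradle's. After the jaw's move to the next hole the can has 3 mm of play along y; the closing jaw shoves the can along if it stands a little short of the fixed V.
- knob: Red pull knob of the lock plunger, diameter 28 mm, 22 mm tall. Origin: its centre, 71 mm above the table with the pin home; moves with jaw and plunger. Axes as the cradle's. Under it a nut of diameter 22 mm and the carriage (62 x 72 mm, top 40 mm above the table). The sliding jaw's back, 46 mm wide and 74 mm high, begins 28 mm from the knob's axis towards +y: best gripped on its +x and -x sides.
- plunger (a joint): Lock plunger travel in m: 0 = pin home in its hole, grows as the knob is pulled straight up, stop at 0.014. A spring presses it down (3 N at 0, 6.5 N at full travel). The pin (diameter 8 mm, round nose) reaches 9 mm into an 11 mm slot: above 0.009 it is clear of the rail. Lowered between holes it rides on the rail and is not home.
- jaw (a joint): Sliding jaw's position in m along the cradle's +y: about 0 at the start (pin in its hole, play 1.5 mm either way), grows towards the fixed jaw and the can. The next hole is at 0.030, the end stop at 0.036. Sliding takes about 3 N plus the can's friction; the knob drags it along.
- tin: Closed paint tin, white with a blue band, diameter 90 mm, 110 mm tall, bystander. Origin: centre of its underside.
- jar: White plastic jar, diameter 60 mm, 90 mm tall, bystander. Origin: centre of its underside.
- brush: Paint brush with wooden handle, 200 mm long, lying flat, bystander. Origin: middle of its underside.
- knife: Stirring spatula with wooden handle, 280 mm long, lying flat, bystander. Origin: middle of its underside.
- disc: Toothed steel mixing disc, diameter 88 mm with a 20 mm tall hub, lying flat, bystander. Origin: centre of its underside.
Mind the look-alikes: they are no part of the job. There is more than one size of the can; the one meant has the size given above.

How it is judged:
By the outcome, as a careful person would: the job done as asked, in the order asked, and still so for the second after the job is handed in, while the arm keeps its last pose, push and grip.
It also fails if it takes over 54 s, if anything falls off the work surface, if the arm or the gripper's body presses on something with over 40 N, if the wrist force passes 120 N, or if a joint passes its speed limit or range.

## Working session

There is one attempt and no reset: what is moved stays moved. The work goes in short steps, Python scripts to look and compute and a tool call to move; the robot and the scene stay as the last step left them, time stands still between calls to the robot, and variables do not carry over. Pictures are saved under pics/ and viewed, at most 10 in all, crops included, and the job is handed in when it is done.

Besides the shell and the picture viewer there is one more tool, called after ">>>" as name(argument=value, ...), one argument or row to a line, values as JSON. step_arm: Moves the arm, as the interface text tells. Its arguments: {"type":"object","properties":{"deltas":{"type":"array"},"hand":{"type":"number"},"squeeze":{"type":"number"}},"required":["deltas"]}

```bash
mkdir -p pics; ls; cat > h.py <<'E'
import numpy as np, cv2
from workcell import r, eyes, models
def ray(p,uv):
    d=np.linalg.inv(p["intrinsics"])@np.array([uv[0],uv[1],1.]); R=np.array(p["R"]); 
    return -R.T@np.array(p["t"]), R.T@d
def atz(p,uv,z):
    c,d=ray(p,uv); return c+d*(z-c[2])/d[2]
def proj(p,X):
    q=p["intrinsics"]@(np.array(p["R"])@np.array(X)+p["t"]); return q[:2]/q[2]
def save(p,n): cv2.imwrite("pics/"+n+".png",p["image"][:,:,::-1])
E
python3 - <<'E'
from h import *
for c in ["top","side"]:
    p=eyes.read_camera(c); save(p,c+"0")
    print(c,"cam at",np.round(ray(p,(0,0))[0],3))
    for q,z in [("can",.055),("white_can",.055),("rack",0),("cradle",0),("knob",.071),("seat",.028),("tin",0),("jar",0)]:
        for m in models.mark_of(q,p)[:2]: print(q,np.round(m["pixel"],1),round(m["conf"],2),np.round(atz(p,m["pixel"],z),3))
print(r.tcp_to_tips,r.read_state())
E
```

```text
pics
top cam at [ 0.415 -0.005  1.306]
can [166.5 261.6] 0.9 [0.404 0.421 0.055]
can [198.7 220.7] 0.68 [0.513 0.334 0.055]
white_can [244.1 222.6] 0.56 [0.505 0.21  0.055]
rack [224.6 208.2] 0.84 [0.552 0.275 0.   ]
rack [199.7 215.7] 0.64 [0.532 0.346 0.   ]
cradle [355.7 210.9] 0.86 [ 0.535 -0.103  0.   ]
knob [384.2 209.7] 0.5 [ 0.53  -0.176  0.071]
seat [333.1 209.3] 0.69 [ 0.538 -0.037  0.028]
tin [471.  251.4] 0.57 [ 0.41 -0.43  0.  ]
jar [472.2 175. ] 0.92 [ 0.632 -0.447  0.   ]
jar [332.8 209.9] 0.66 [ 0.539 -0.037  0.   ]
side cam at [0.392 0.837 1.01 ]
can [364.8 270.3] 0.85 [0.376 0.208 0.055]
can [304.3 301.6] 0.82 [0.515 0.337 0.055]
white_can [315.2 262.6] 0.91 [0.514 0.214 0.055]
rack [297.  287.3] 0.65 [0.553 0.269 0.   ]
cradle [331.7 191.5] 0.81 [ 0.528 -0.114  0.   ]
knob [333.7 163.3] 0.4 [ 0.536 -0.177  0.071]
seat [325.5 203.4] 0.77 [ 0.533 -0.031  0.028]
tin [383.  137.6] 0.75 [ 0.388 -0.442  0.   ]
jar [322.1 126.5] 0.64 [ 0.632 -0.454  0.   ]
0.166 {'time': 0.9, 'qpos': array([-1.41439334e+00,  3.12886466e-01,  1.49767552e+00, -9.75872832e-06,
        1.33101198e+00, -2.23395237e-01]), 'qvel': array([-0.0003811 , -0.0005324 ,  0.00079608,  0.00013484,  0.0004494 ,
       -0.00037538]), 'tau': array([ 1.21199460e-03, -4.02104580e+01, -2.52412319e+01,  6.95420173e-02,
        3.19063291e-02, -1.83270129e-05]), 'tool_pos': array([ 0.19462649, -0.4876006 ,  0.40473633]), 'orientation': array([ 9.18294691e-06,  9.82023065e-01,  1.88760960e-01, -5.05014100e-06]), 'ft_force': array([0.12329365, 0.22974905, 0.50610546]), 'torque': array([ 0.03036719, -0.00240856, -0.00246188]), 'gripper_force': 0.0, 'width': 0.08830217210440137}
```

View pics/top0.png

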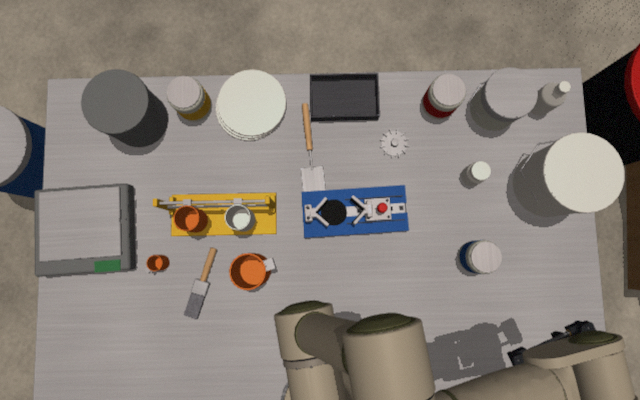

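View pics/side0.png

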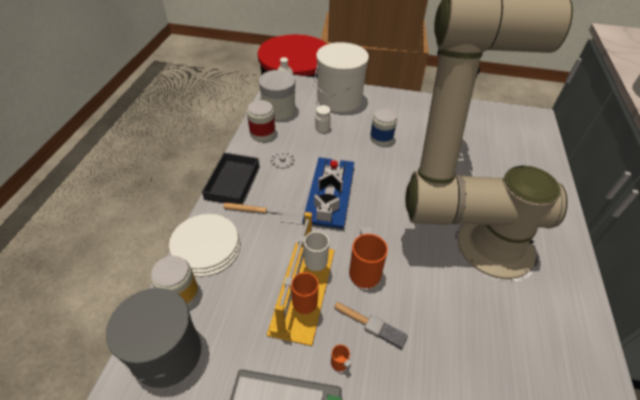

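The top view shows the hanging orange can at about (190,219), the white can at (240,218), and the cradle at (355,211) with its knob at (382,208). The fixed jaw is on the left (world +y). The large orange can (250,271) and the tiny one (157,263) are look-alikes. Rack and cradle are nearly aligned with the world axes, so I'll move towards the rack.

>>> step_arm(
  deltas=[
    [[4, -4.3, 0], [0, 0, 0]],
    [[4, -4.3, 0], [0, 0, 0]],
    [[4, -4.3, 0], [0, 0, 0]],
    [[4, -4.3, 0], [0, 0, 0]],
    [[4, -4.3, 0], [0, 0, 0]],
  ],
  hand=0,
)

```text
time: 1.52
tool_pos: [0.3009, -0.212, 0.4049]
orientation: [0.0, 0.982, 0.188, 0.0]
ft_force: [0.4, 0.2, 0.2]
width: 0.0881
gripper_force: 0.0
```

>>> step_arm(
  deltas=[
    [[4, -4.3, 0], [0, 0, 0]],
    [[4, -4.3, 0], [0, 0, 0]],
    [[4, -4.3, 0], [0, 0, 0]],
    [[4, -4.3, 0], [0, 0, 0]],
    [[4, -4.3, 0], [0, 0, 0]],
  ],
)

```text
time: 2.15
tool_pos: [0.407, 0.0621, 0.405]
orientation: [0.0, 0.982, 0.189, 0.001]
ft_force: [0.4, -0.5, -0.0]
width: 0.0879
gripper_force: 0.0
```

>>> step_arm(
  deltas=[
    [[4, -4.3, 0], [0, 0, 0]],
    [[4, -4.3, 0], [0, 0, 0]],
    [[4, -4.3, 0], [0, 0, 0]],
    [[0, 0, 0], [0, 0, 0.185]],
    [[0, 0, 0], [0, 0, 0.185]],
  ],
)

```text
time: 2.78
tool_pos: [0.4703, 0.2251, 0.4044]
orientation: [0.0, 1.0, 0.003, -0.0]
ft_force: [0.3, -0.7, -0.4]
width: 0.0878
gripper_force: 0.0
```

```bash
cat > look.py <<'E'
from h import *
import sys
s=r.read_state(); print(s["time"],s["tool_pos"],s["orientation"],s["ft_force"])
p=eyes.read_camera("wrist"); save(p,sys.argv[1])
print("cam",ray(p,(0,0))[0])
for a in sys.argv[2:]:
    q,z=a.split(":")
    for m in models.mark_of(q,p)[:2]: print(q,np.round(m["pixel"],1),round(m["conf"],2),np.round(atz(p,m["pixel"],float(z)),4))
E
python3 look.py w1 can:.055 white_can:.055 rack:0
```

```text
2.775 [0.47034853 0.22506411 0.40435511] [ 9.31140278e-05  9.99996710e-01  2.54491880e-03 -3.09186165e-04] [ 0.26427849 -0.73495782 -0.3546122 ]
cam [0.54567078 0.22487498 0.38516549]
can [352.  239.2] 0.96 [0.3997 0.186  0.055 ]
can [218.9 140.8] 0.81 [0.5172 0.3379 0.055 ]
white_can [335.6 145.6] 0.61 [0.5127 0.2085 0.055 ]
rack [281.9 104.8] 0.91 [0.5571 0.2738 0.    ]
```

View pics/w1.png

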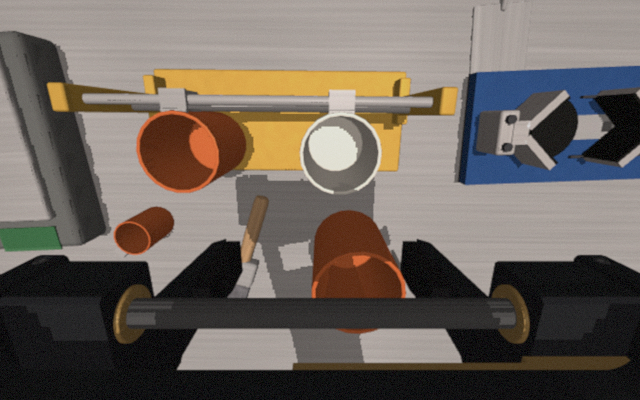

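The wrist view shows the orange rim centred at about (178,151), the white rim at about (340,153), and the bar running from (83,98) to (432,103).

```bash
python3 - <<'E'
from h import *
p=eyes.read_camera("wrist")
f=lambda u,v,z: print(u,v,np.round(atz(p,(u,v),z),4))
for a in [(178,151,.15),(138,151,.15),(218,151,.15),(340,153,.15),(83,98,.144),(432,103,.144)]: f(*a)
E
```

```text
178 151 [0.5163 0.3387 0.15  ]
138 151 [0.5158 0.3706 0.15  ]
218 151 [0.5168 0.3067 0.15  ]
340 153 [0.5166 0.2092 0.15  ]
83 98 [0.5555 0.4104 0.144 ]
432 103 [0.5557 0.1381 0.144 ]
```

>>> step_arm(
  deltas=[
    [[2.3, -5.7, 0], [0, 0, 0]],
    [[2.3, -5.7, 0], [0, 0, 0]],
    [[0, 0, 0], [0, 0, 0]],
    [[0, 0, 3], [0, 0, 0]],
    [[0, 0, 0], [0, 0, 0]],
  ],
)

```text
time: 3.65
tool_pos: [0.515, 0.338, 0.3732]
orientation: [0.001, 1.0, 0.005, -0.002]
ft_force: [-0.0, -0.7, 0.1]
width: 0.0884
gripper_force: 0.0
```

```bash
python3 look.py w2 can:.055; python3 -c "
from h import *
X=[.516,.339,.15];p=eyes.read_camera('wrist');print(proj(p,X),[proj(p,[.516+.0315*np.cos(a),.339+.0315*np.sin(a),.15]).round() for a in (0,1.57,3.14,4.71)])"
```

```text
3.65 [0.51499001 0.33799819 0.37318343] [ 8.52815400e-04  9.99983354e-01  5.37618788e-03 -1.91335571e-03] [-0.0281948  -0.68974189  0.1246117 ]
cam [0.59023806 0.33819475 0.35375267]
can [322.  187.9] 0.87 [0.5155 0.3359 0.055 ]
can [233.8 260. ] 0.84 [0.43  0.435 0.055]
[319.25618564 218.82968306] [array([320., 178.]), array([277., 218.]), array([319., 257.]), array([361., 219.])]
```

View pics/w2.png

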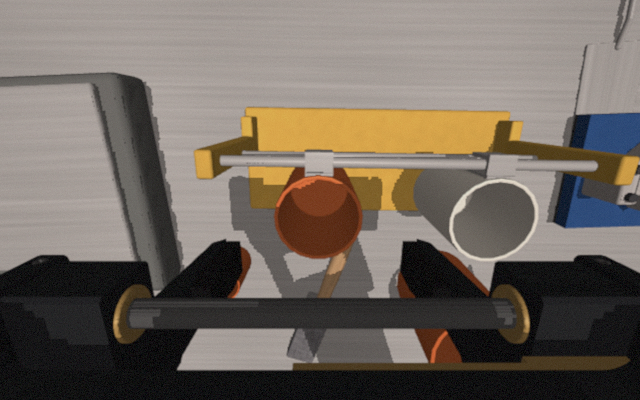

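The orange rim is centred at about (318,217), which matches the prediction. Next I descend, grip and lift.

>>> step_arm(
  deltas=[
    [[0.1, -0.1, 4], [0, 0, 0]],
    [[0, 0, 4], [0, 0, 0]],
    [[0, 0, 1.8], [0, 0, 0]],
    [[0, 0, 0], [0, 0, 0]],
    [[0, 0, 0], [0, 0, 0]],
  ],
)

```text
time: 4.42
tool_pos: [0.5166, 0.3399, 0.2787]
orientation: [-0.001, 1.0, 0.005, 0.001]
ft_force: [-0.4, -0.9, -0.1]
width: 0.0881
gripper_force: 0.0
```

>>> step_arm(
  deltas=[
    [[0, 0, 0], [0, 0, 0]],
    [[0, 0, 0], [0, 0, 0]],
    [[0, 0, 0], [0, 0, 0]],
    [[0, 0, 0], [0, 0, 0]],
  ],
  hand=255,
  squeeze=20,
)

```text
time: 4.92
tool_pos: [0.5163, 0.3398, 0.2771]
orientation: [-0.0, 1.0, 0.005, 0.0]
ft_force: [-1.1, 0.2, 1.7]
width: 0.0637
gripper_force: 20.0
```

>>> step_arm(
  deltas=[
    [[0, 0, -1], [0, 0, 0]],
    [[0, 0, -1.5], [0, 0, 0]],
    [[0, 0, -1.5], [0, 0, 0]],
    [[0, 0, -1.5], [0, 0, 0]],
    [[0, 0, 0], [0, 0, 0]],
  ],
)

```text
time: 5.55
tool_pos: [0.5162, 0.3399, 0.3334]
orientation: [-0.001, 1.0, 0.005, 0.001]
ft_force: [-0.0, 1.4, -2.6]
width: 0.0637
gripper_force: 20.0
```

```bash
python3 - <<'E'
from h import *
p=eyes.read_camera("wrist"); a=p["image"]; s=eyes.read_camera("side")["image"][180:380,200:440]
s=cv2.resize(s,None,fx=2,fy=2)
o=np.zeros((400,800,3),np.uint8); o[:,:480]=s; o[:250,480:]=cv2.resize(a,(400,250))[:, :320]
o=np.hstack([s,a[:, 200:500]])
save({"image":o},"m1")
E
```

```text
(no output)
```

View pics/m1.png

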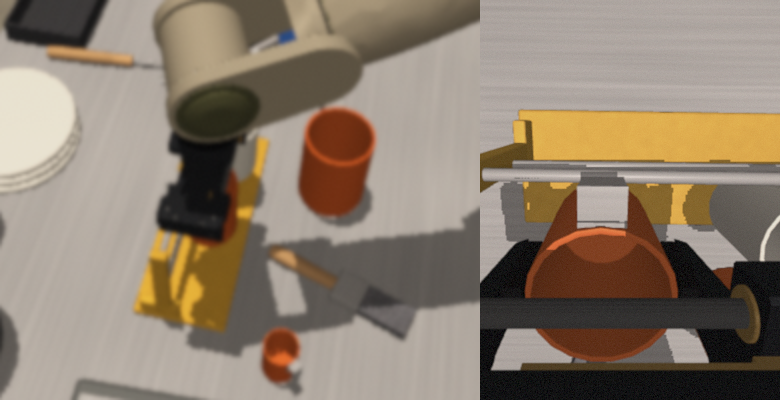

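>>> step_arm(
  deltas=[
    [[0, 0, -4.5], [0, 0, 0]],
    [[0, 0, -4.5], [0, 0, 0]],
    [[0, 4.5, 0], [0, 0, 0]],
    [[0, 4.5, 0], [0, 0, 0]],
    [[0, 4.5, 0], [0, 0, 0]],
  ],
)

```text
time: 6.28
tool_pos: [0.5173, 0.2035, 0.421]
orientation: [0.0, 1.0, 0.005, -0.001]
ft_force: [1.0, -1.1, -1.8]
width: 0.0638
gripper_force: 20.0
```

>>> step_arm(
  deltas=[
    [[-1, 4.5, 0], [0, 0, 0]],
    [[-2, 4.5, 0], [0, 0, 0]],
    [[-2, 4.5, 0], [0, 0, 0]],
    [[0, 4.5, 0], [0, 0, 0]],
    [[0, 0, 0], [0, 0, 0]],
  ],
)

```text
time: 6.9
tool_pos: [0.4692, 0.0222, 0.4213]
orientation: [0.0, 1.0, 0.003, -0.0]
ft_force: [0.2, -0.3, -2.4]
width: 0.0636
gripper_force: 20.0
```

```bash
python3 look.py w3 cradle:0 knob:.071 seat:.028 jaw:.05; python3 - <<'E'
from h import *
im=cv2.imread("pics/w3.png"); hsv=cv2.cvtColor(im,cv2.COLOR_BGR2HSV)
m=cv2.inRange(hsv,(105,120,40),(125,255,255)); 
ys,xs=np.nonzero(m); print(len(xs),xs.min(),xs.max(),ys.min(),ys.max())
E
```

```text
6.9 [0.46915847 0.02220733 0.421308  ] [ 8.00462650e-05  9.99995329e-01  3.02145677e-03 -4.54829484e-04] [ 0.16825855 -0.28448132 -2.39258806]
cam [0.5444747  0.02209701 0.40207165]
cradle [415.1 125.2] 0.89 [ 0.5317 -0.103   0.    ]
cradle [324.1 225.8] 0.39 [ 0.3877  0.0165 -0.    ]
knob [498.6 124.7] 0.82 [ 0.5351 -0.1723  0.071 ]
seat [368.3 126.2] 0.61 [ 0.531  -0.0365  0.028 ]
14635 298 639 63 258Traceback (most recent call last):
  File "look.py", line 8, in <module>
    for m in models.mark_of(q,p)[:2]: print(q,np.round(m["pixel"],1),round(m["conf"],2),np.round(atz(p,m["pixel"],float(z)),4))
             ~~~~~~~~~~~~~~^^^^^
ValueError: it knows: brush, can, cradle, disc, jar, knife, knob, rack, seat, tin, white_can
```

View pics/w3.png

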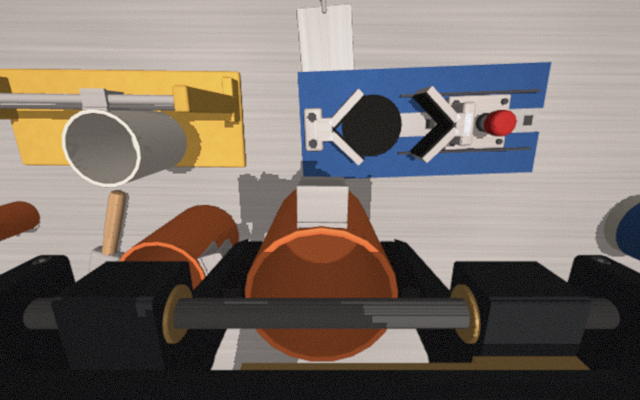

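The blue bed's corners are at about (298,72), (551,62), (532,172) and (303,178). The black pad is at (371,125), and the knob's top is at about (500,122).

```bash
python3 - <<'E'
from h import *
p=eyes.read_camera("wrist")
im=p["image"][:,:,::-1]; hsv=cv2.cvtColor(im.copy(),cv2.COLOR_BGR2HSV)
m=cv2.inRange(hsv,(100,120,40),(130,255,255)); m[:,580:]=0; m[200:]=0
hull=cv2.convexHull(np.argwhere(m)[:,::-1].astype(np.int32))
ap=cv2.approxPolyDP(hull,6,True)[:,0]
for u in ap: print(u,np.round(atz(p,u,.028),4))
for u,z in [((371,125),.028),((334,93),.074),((500,122),.082),((361,91),.074),((361,162),.074)]: print(u,np.round(atz(p,u,z),4))
P=np.array([atz(p,u,.028)[:2] for u in hull[:,0]],np.float32); print(cv2.minAreaRect(P))
E
```

```text
[552  64] [ 0.6043 -0.2436  0.028 ]
[532 172] [ 0.4766 -0.2485  0.028 ]
[306 175] [0.4692 0.0442 0.028 ]
[302  73] [0.5913 0.0485 0.028 ]
(371, 125) [ 0.533  -0.0364  0.028 ]
(334, 93) [0.5665 0.0121 0.074 ]
(500, 122) [ 0.5393 -0.1634  0.082 ]
(361, 91) [ 0.5688 -0.0162  0.074 ]
(361, 162) [ 0.4941 -0.02    0.074 ]
((0.5342066884040833, -0.10009665787220001), (0.1284603774547577, 0.2947366237640381), 2.4616222381591797)
```

>>> step_arm(
  deltas=[
    [[3.2, 3.4, 0], [0, 0, 0]],
    [[3.2, 3.3, 0], [0, 0, 0]],
    [[0, 0, 4], [0, 0, 0]],
    [[0, 0, 4], [0, 0, 0]],
    [[0, 0, 0], [0, 0, 0]],
  ],
)

```text
time: 7.78
tool_pos: [0.5337, -0.0412, 0.3395]
orientation: [-0.001, 1.0, 0.005, -0.003]
ft_force: [-0.6, -0.5, -1.8]
width: 0.0639
gripper_force: 20.0
```

```bash
python3 - <<'E'
from h import *
s=r.read_state(); print(s["tool_pos"])
p=eyes.read_camera("wrist"); q=eyes.read_camera("side")
t=s["tool_pos"]; 
# mark of can & seat
for n,c in (("w",p),("s",q)):
  for k,z in (("can",t[2]-.2771+.055),("seat",.028),("knob",.071)):
    for m in models.mark_of(k,c)[:2]: print(n,k,np.round(m["pixel"],0),round(m["conf"],2),np.round(atz(c,m["pixel"],z),4))
save({"image":np.hstack([p["image"][:,150:],cv2.resize(q["image"][100:300,260:410],(300,400))])},"m2")
E
```

```text
[ 0.53373669 -0.04118277  0.33947781]
w can [321. 221.] 0.68 [ 0.5329 -0.0415  0.1174]
w seat [322. 225.] 0.22 [ 0.4941 -0.0431  0.028 ]
s can [364. 272.] 0.91 [0.3797 0.2535 0.1174]
s can [337. 364.] 0.9 [0.4041 0.4978 0.1174]
s seat [325. 203.] 0.67 [ 0.5353 -0.0325  0.028 ]
```

View pics/m2.png

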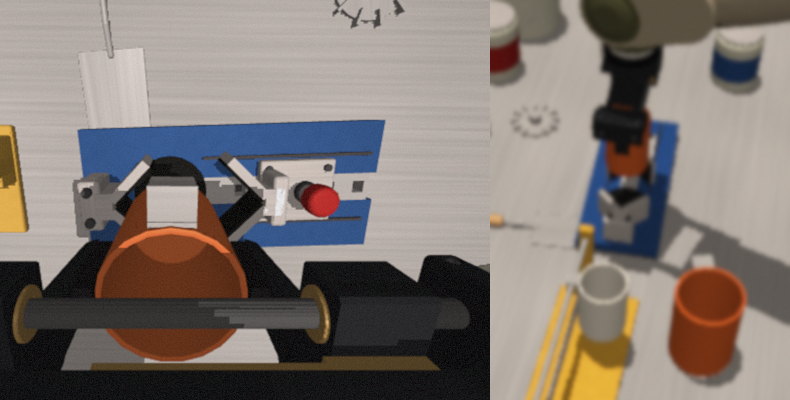

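The can hangs in line with the gap between the V jaws, with the black pad just behind it at about (172,180) in this crop. I'll lower it carefully.

>>> step_arm(
  deltas=[
    [[-0.1, 0.3, 2.5], [0, 0, 0]],
    [[0, 0, 2], [0, 0, 0]],
    [[0, 0, 1.5], [0, 0, 0]],
    [[0, 0, 1.5], [0, 0, 0]],
    [[0, 0, 0], [0, 0, 0]],
  ],
)

```text
time: 8.8
tool_pos: [0.5329, -0.045, 0.2659]
orientation: [-0.0, 1.0, 0.005, -0.001]
ft_force: [0.6, 0.3, -1.3]
width: 0.0635
gripper_force: 20.0
```

>>> step_arm(
  deltas=[
    [[0, 0, 0.5], [0, 0, 0]],
    [[0, 0, 0.4], [0, 0, 0]],
    [[0, 0, 0.3], [0, 0, 0]],
    [[0, 0, 0], [0, 0, 0]],
  ],
)

```text
time: 9.3
tool_pos: [0.5329, -0.0451, 0.2546]
orientation: [-0.0, 1.0, 0.005, -0.0]
ft_force: [0.3, -0.5, -2.4]
width: 0.0637
gripper_force: 20.0
```

>>> step_arm(
  deltas=[
    [[0, 0, 0.2], [0, 0, 0]],
    [[0, 0, 0.1], [0, 0, 0]],
    [[0, 0, 0], [0, 0, 0]],
  ],
)

```text
time: 9.68
tool_pos: [0.533, -0.045, 0.2517]
orientation: [-0.0, 1.0, 0.005, -0.0]
ft_force: [0.1, 0.3, -2.6]
width: 0.0638
gripper_force: 20.0
```

>>> step_arm(
  deltas=[
    [[0, 0, 0.1], [0, 0, 0]],
    [[0, 0, 0.1], [0, 0, 0]],
    [[0, 0, 0], [0, 0, 0]],
  ],
)

```text
time: 10.05
tool_pos: [0.533, -0.0451, 0.2506]
orientation: [0.0, 1.0, 0.005, 0.0]
ft_force: [-3.8, 1.0, 7.6]
width: 0.0639
gripper_force: 20.0
```

>>> step_arm(
  deltas=[
    [[0, 0, 0], [0, 0, 0]],
    [[0, 0, 0], [0, 0, 0]],
    [[0, 0, 0], [0, 0, 0]],
    [[0, 0, 0], [0, 0, 0]],
  ],
  hand=0,
)

```text
time: 10.55
tool_pos: [0.533, -0.0451, 0.2497]
orientation: [0.0, 1.0, 0.005, 0.0]
ft_force: [0.2, 0.7, 0.8]
width: 0.0881
gripper_force: 0.0
```

>>> step_arm(
  deltas=[
    [[0, 0, -1], [0, 0, 0]],
    [[0, 0, -4], [0, 0, 0]],
    [[0, 0, -4], [0, 0, 0]],
    [[0, 0, -4], [0, 0, 0]],
    [[0, 0, 0], [0, 0, 0]],
  ],
)

```text
time: 11.18
tool_pos: [0.533, -0.045, 0.3832]
orientation: [0.001, 1.0, 0.005, 0.003]
ft_force: [-0.3, 1.5, -1.1]
width: 0.0884
gripper_force: 0.0
```

```bash
python3 - <<'E'
from h import *
s=r.read_state(); print(s["tool_pos"])
p=eyes.read_camera("wrist"); q=eyes.read_camera("side")
for k,z in (("can",.028),("knob",.071)):
    for c in (p,q):
      for m in models.mark_of(k,c)[:3]: print(k,np.round(m["pixel"],0),round(m["conf"],2),np.round(atz(c,m["pixel"],z),4))
save({"image":np.hstack([p["image"][:,150:],cv2.resize(q["image"][100:300,260:410],(300,400))])},"m3")
E
```

```text
[ 0.53303609 -0.04501128  0.38316348]
can [324. 184.] 0.84 [ 0.5325 -0.0492  0.028 ]
can [158. 287.] 0.68 [0.3922 0.1663 0.028 ]
can [256.  10.] 0.28 [0.7104 0.021  0.028 ]
can [326. 198.] 0.95 [ 0.5368 -0.0532  0.028 ]
can [338. 363.] 0.83 [0.4039 0.461  0.028 ]
can [366. 276.] 0.63 [0.3699 0.2067 0.028 ]
knob [444. 193.] 0.82 [ 0.5345 -0.1742  0.071 ]
knob [333. 164.] 0.64 [ 0.5363 -0.1718  0.071 ]
```

View pics/m3.png

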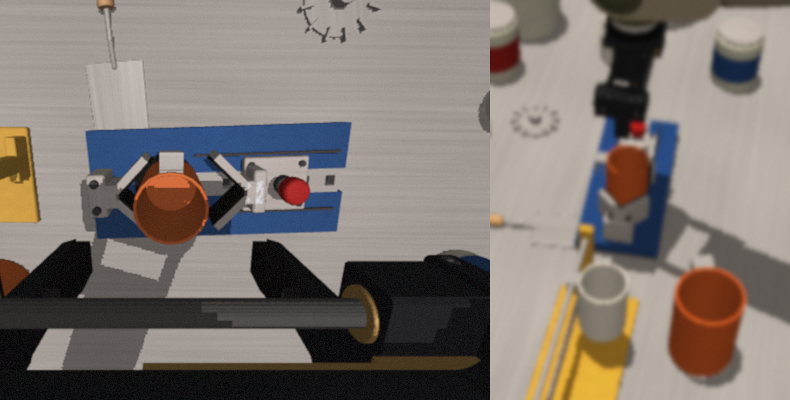

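The can stands upright between the jaws, rim centred at about (171,205) in the crop, and the knob is at (294,190). Next I move over the knob and turn the gripper by 90 degrees.

>>> step_arm(
  deltas=[
    [[0.1, 4.3, 0], [0, 0, 0]],
    [[0.1, 4.3, 0], [0, 0, 0]],
    [[0.1, 4.2, 0], [0, 0, 0]],
    [[0, 0, 0], [0, 0, -0.178]],
    [[0, 0, 0], [0, 0, -0.178]],
  ],
)

```text
time: 12.1
tool_pos: [0.5372, -0.1736, 0.3788]
orientation: [-0.001, 0.983, 0.184, -0.001]
ft_force: [0.1, -0.2, 0.3]
width: 0.0882
gripper_force: 0.0
```

>>> step_arm(
  deltas=[
    [[0, 0, 0], [0, 0, -0.178]],
    [[0, 0, 0], [0, 0, -0.178]],
    [[0, 0, 0], [0, 0, -0.178]],
    [[0, 0, 0], [0, 0, -0.178]],
    [[0, 0, 0], [0, 0, -0.178]],
  ],
)

```text
time: 12.72
tool_pos: [0.5372, -0.1731, 0.379]
orientation: [-0.001, 0.808, 0.59, -0.0]
ft_force: [0.3, -0.1, -0.3]
width: 0.0884
gripper_force: 0.0
```

>>> step_arm(
  deltas=[
    [[0, 0, 0], [0, 0, -0.178]],
    [[0, 0, 0], [0, 0, -0.178]],
    [[0, 0, 3], [0, 0, 0]],
    [[0, 0, 3], [0, 0, 0]],
    [[0, 0, 0], [0, 0, 0]],
  ],
)

```text
time: 13.35
tool_pos: [0.5369, -0.1729, 0.3176]
orientation: [-0.002, 0.692, 0.721, -0.001]
ft_force: [-0.4, 0.0, 0.0]
width: 0.0881
gripper_force: 0.0
```

```bash
python3 look.py w4 knob:.071 cradle:0 can:.028; python3 - <<'E'
from h import *
p=eyes.read_camera("wrist")
hsv=cv2.cvtColor(p["image"],cv2.COLOR_RGB2HSV)
m=cv2.inRange(hsv,(0,190,90),(5,255,255))|cv2.inRange(hsv,(174,190,90),(180,255,255))
n,l,st,ce=cv2.connectedComponentsWithStats(m)
for i in range(1,n):
    if st[i][4]>100: print(st[i],ce[i],atz(p,ce[i],.075))
E
```

```text
13.35 [ 0.53694111 -0.17291531  0.31756002] [-2.48280766e-03  6.92499212e-01  7.21414096e-01 -6.15774908e-04] [-0.37270618  0.03526444  0.03242298]
cam [ 0.53458588 -0.09893598  0.29860421]
knob [321.7 209.7] 0.72 [ 0.5371 -0.1723  0.071 ]
knob [322.7 118.4] 0.56 [ 0.5348 -0.1006  0.071 ]
cradle [325.7 117. ] 0.88 [ 0.5377 -0.0997  0.    ]
cradle [325.2  48.1] 0.25 [ 0.5345 -0.039   0.    ]
[304 194  32  31 652] [319.5        208.93558282] [ 0.53730198 -0.17264768  0.075     ]
```

View pics/w4.png

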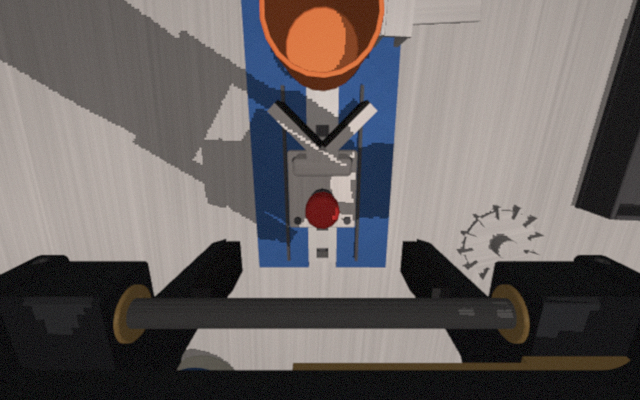

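The knob at (320,209) is directly below the gripper and the axes are aligned. I'll descend and grip it.

>>> step_arm(
  deltas=[
    [[0, 0, 3.5], [0, 0, 0]],
    [[0, 0, 3.5], [0, 0, 0]],
    [[0, 0, 2], [0, 0, 0]],
    [[0, 0, 0.6], [0, 0, 0]],
    [[0, 0, 0], [0, 0, 0]],
  ],
)

```text
time: 14.22
tool_pos: [0.5375, -0.1731, 0.2245]
orientation: [0.001, 0.692, 0.721, 0.0]
ft_force: [0.7, 0.1, 0.1]
width: 0.0881
gripper_force: 0.0
```

>>> step_arm(
  deltas=[
    [[0, 0, 0], [0, 0, 0]],
    [[0, 0, 0], [0, 0, 0]],
    [[0, 0, 0], [0, 0, 0]],
    [[0, 0, 0], [0, 0, 0]],
    [[0, 0, 0], [0, 0, 0]],
  ],
  hand=255,
  squeeze=40,
)

```text
time: 14.85
tool_pos: [0.5372, -0.173, 0.2237]
orientation: [-0.0, 0.692, 0.721, 0.0]
ft_force: [-0.4, 0.3, 0.5]
width: 0.0399
gripper_force: 0.0
```

>>> step_arm(
  deltas=[
    [[0, 0, 0.3], [0, 0, 0]],
    [[0, 0, 0], [0, 0, 0]],
    [[0, 0, 0], [0, 0, 0]],
    [[0, 0, 0], [0, 0, 0]],
  ],
)

```text
time: 15.35
tool_pos: [0.537, -0.173, 0.2204]
orientation: [-0.001, 0.692, 0.721, -0.0]
ft_force: [-4.3, -1.4, -1.6]
width: 0.026
gripper_force: 40.0
```

>>> step_arm(
  deltas=[
    [[0, 0, -0.4], [0, 0, 0]],
    [[0, 0, -0.4], [0, 0, 0]],
    [[0, 0, -0.4], [0, 0, 0]],
    [[0, 0, 0], [0, 0, 0]],
    [[0, 0, 0], [0, 0, 0]],
  ],
)

```text
time: 15.98
tool_pos: [0.537, -0.173, 0.2326]
orientation: [-0.001, 0.692, 0.721, -0.0]
ft_force: [-4.8, -2.0, -6.0]
width: 0.0259
gripper_force: 40.0
```

>>> step_arm(
  deltas=[
    [[0.6, 0, 0], [0, 0, 0]],
    [[0.7, 0, 0], [0, 0, 0]],
    [[0.7, 0, 0], [0, 0, 0]],
    [[0.6, 0, 0], [0, 0, 0]],
    [[0, 0, 0], [0, 0, 0]],
  ],
)

```text
time: 16.6
tool_pos: [0.5359, -0.1465, 0.2325]
orientation: [-0.001, 0.692, 0.722, -0.0]
ft_force: [-4.6, 1.7, -6.7]
width: 0.0259
gripper_force: 40.0
```

>>> step_arm(
  deltas=[
    [[0.2, 0, 0], [0, 0, 0]],
    [[0.2, 0, 0], [0, 0, 0]],
    [[0, 0, 0], [0, 0, 0]],
    [[0, 0, 0], [0, 0, 0]],
  ],
)

```text
time: 17.1
tool_pos: [0.5358, -0.1431, 0.2325]
orientation: [-0.001, 0.692, 0.721, -0.0]
ft_force: [-5.6, -1.7, -6.4]
width: 0.0258
gripper_force: 40.0
```

>>> step_arm(
  deltas=[
    [[0, 0, 0.4], [0, 0, 0]],
    [[0, 0, 0.3], [0, 0, 0]],
    [[0, 0, 0.2], [0, 0, 0]],
    [[0, 0, 0], [0, 0, 0]],
  ],
)

```text
time: 17.6
tool_pos: [0.5358, -0.1432, 0.2236]
orientation: [-0.001, 0.692, 0.721, -0.0]
ft_force: [-6.7, -0.8, -4.5]
width: 0.0259
gripper_force: 40.0
```

>>> step_arm(
  deltas=[
    [[0, 0, 0.2], [0, 0, 0]],
    [[0, 0, 0.1], [0, 0, 0]],
    [[0, 0, 0], [0, 0, 0]],
    [[0, 0, 0], [0, 0, 0]],
  ],
)

```text
time: 18.1
tool_pos: [0.5358, -0.1431, 0.2208]
orientation: [-0.0, 0.692, 0.721, -0.0]
ft_force: [-6.9, -1.7, -4.3]
width: 0.0261
gripper_force: 40.0
```

>>> step_arm(
  deltas=[
    [[0, 0, 0.1], [0, 0, 0]],
    [[0, 0, 0], [0, 0, 0]],
    [[0, 0, 0], [0, 0, 0]],
  ],
)

```text
time: 18.48
tool_pos: [0.5358, -0.1432, 0.2204]
orientation: [-0.0, 0.692, 0.721, -0.0]
ft_force: [-9.0, -1.2, 0.7]
width: 0.0263
gripper_force: 40.0
```

>>> step_arm(
  deltas=[
    [[0, 0, 0.05], [0, 0, 0]],
    [[0, 0, 0], [0, 0, 0]],
    [[0, 0, 0], [0, 0, 0]],
  ],
)

```text
time: 18.85
tool_pos: [0.5358, -0.1431, 0.2203]
orientation: [-0.0, 0.692, 0.722, -0.0]
ft_force: [-9.9, 0.4, 5.4]
width: 0.0262
gripper_force: 40.0
```

The pin stops hard at the same height as at the start and the wrist now reads about +5 N upward. One last check before handing in.

```bash
python3 - <<'E'
from h import *
p=eyes.read_camera("wrist"); q=eyes.read_camera("side")
for m in models.mark_of("can",q)[:3]: print(np.round(m["pixel"],0),round(m["conf"],2),np.round(atz(q,m["pixel"],.028),4))
save({"image":np.hstack([p["image"][:,150:500],cv2.resize(q["image"][100:300,260:460],(400,400))])},"m4")
E
```

```text
[362. 272.] 0.97 [0.3813 0.1991 0.028 ]
[330. 169.] 0.75 [ 0.5492 -0.1919  0.028 ]
[337. 362.] 0.72 [0.4052 0.4594 0.028 ]
```

View pics/m4.png

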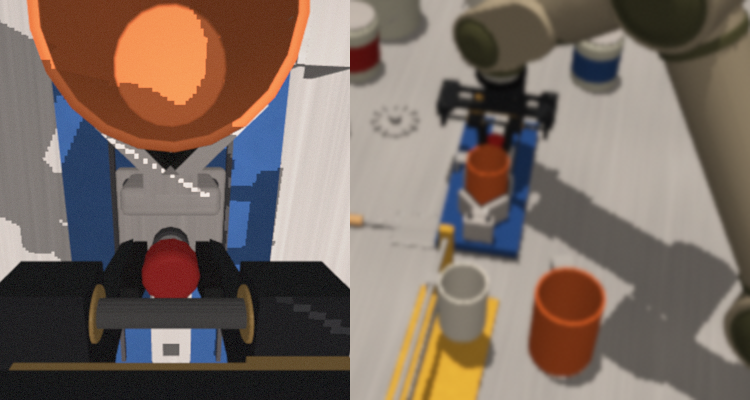

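The can stands upright, held between both jaws. The knob is gripped at (170,268) with its pin home.

```bash
python3 -c "
from workcell import r
s=r.read_state();print(s['tool_pos'],s['ft_force'],s['time']);print(r.hand_in())"
```

```text
[ 0.53585131 -0.14314592  0.22028808] [-9.39154122e+00 -6.67096202e-03  6.34369582e+00] 19.0
the job is handed in; nothing more can be done
None
```

The orange can stands upright between the closed jaws, the pin is fully home in the next hole with the red knob still gripped, and the job was handed in at 19 s of the 54 s allowed.

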